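# Hand-spin check of a sensor board, then stow the rate table

### The job

Do the hand-spin check on the little rate table: give its turning plate a brisk spin, a turn in five seconds or quicker, and let it run free, untouched, for at least five seconds while the sensor board records. Then slow the plate by touch so that it stands still, left to itself, with the hole near its rim squarely in the slot of the fixed fork, and only then swing the lock lever down until its pin is fully home in the hole. Keep off the sensor board and do not disturb the other things on the bench.

Things in the scene. Friction and masses are not known exactly. Their poses are not given: they have to be found in the camera images.
- rate_table: Fixed grey housing of the rate table, 240 x 240 mm, 62 mm high; origin on the bench under the turning plate's axis; z up, control panel towards its -x. Lock bracket on its -y side: 60 mm wide along x, from y = -120 to -150 mm, 95 mm high, with two hinge ears (31 mm wide over both) up to 119 mm high.
- plate_centre (a point): Centre of the turning plate's top face, on its axis, 87 mm above the bench. The plate is a bare aluminium disc, 230 mm across, 12 mm thick, 1.3 to 2 kg, with small tapped holes. It turns very freely about the vertical (from 2 rad/s it runs on for over 30 s) and stays put when left standing.
- plate (a joint): Angle of the turning plate in rad about the vertical, counter-clockwise from above positive, no end stops, counted on over several turns. At 0 and every whole turn (2 pi) the hole lies in the fork's slot. Either direction of spin will do.
- hole (a point): The hole: a window through the turning plate near its rim, 24 mm wide along the rim, 26 mm long radially (81 to 107 mm from the axis). The point is its centre at the plate's top face, 94 mm from the axis. Its axes turn with the plate; its -y points outward.
- slot (a point): Middle of the fixed slot: the 20 mm gap between the two flat steel prongs of the fork that reaches in from the bracket over the plate's rim; 94 mm from the axis. Each prong is 14 mm wide, from 80 to 140 mm from the axis, its top 101 mm above the bench, its underside 6 mm above the plate. The hole is aligned when its centre is straight below. Axes: the housing's.
- weight (a point): Centre of the brass balance weight bolted upright on the plate: a cylinder, 28 mm in diameter, 38 mm high, its axis 60 mm from the plate's axis, just opposite the hole; top 125 mm above the bench. It may be used to push the plate round. It passes clear inside the fork.
- sensor_board: Green circuit board, 84 x 56 mm, on standoffs at the middle of the plate and turning with it, its long side square to the line from weight to hole. Origin on the plate's top face at the axis; highest part 20 mm above the plate. Delicate: must not be touched.
- lock_lever (a joint): Angle of the lock lever in rad: 0 is down, level, pin home; about 1.6 is upright, as found; stop at 1.8, leaning outward. The hinge is stiff (0.08 N m), so it stays where it is left. If the hole is not below, the pin strikes the plate and the lever stays up at about 0.2.
- lever_hinge (a point): Hinge line of the lock lever (this frame's x axis; frame as the housing's), 137 mm from the plate's axis, 109 mm above the bench. The lever, a steel arm 12 mm wide and 10 mm thick, swings from upright inwards over the plate, towards the axis. Its round pin, 12 mm thick, is 40 mm from the hinge and ends 31 mm below the arm's middle line.
- knob (a point): Centre of the black ball knob, 24 mm in diameter, at the end of the lock lever, 74 mm from the hinge. The flat arm runs from the hinge to 66 mm.
- screwdriver: Bystander: black-handled screwdriver, 190 mm, lying beside the housing.
- spare_weight: Bystander: a loose brass weight like the one on the plate, 28 mm in diameter, 38 mm high, standing on the bench.
- heat_sink: Bystander: black finned heat sink, 70 x 70 x 28 mm, on the bench beside the housing.
- multimeter: Bystander: hand multimeter, 190 x 90 x 50 mm, lying to the left.
- mug: Bystander: white mug, 82 mm across, 95 mm high.
- parts_bin: Bystander: open blue parts bin, 160 x 110 x 60 mm, with brass standoffs.
- circuit_card: Bystander: green circuit card, 200 x 130 mm, with a black heat sink, lying to the right.

How it is judged:
By the outcome, as a careful person would: the job done as asked, in the order asked, and still so for the second after the job is handed in, with the robot touching nothing.
It also fails if it takes over 66 s, if anything falls off the work surface, if the arm or the gripper's body presses on something with over 40 N, if the wrist force passes 120 N, or if a joint passes its speed limit or range.

### The arm

A 6-joint arm with a two-finger parallel gripper is mounted at the origin on the work surface. World frame = base frame: x ahead of the robot, y to its left, z up, the work surface at z = 0. Lengths are in m, angles in rad, forces in N, time in s.
With the tool pointing down it reaches from about 0.25 to 0.725 m from the base axis. Payload 4 kg.
Tool frame: the origin (TCP) lies on the centre line of the jaws, within the pads' length; the fingertips stand 14 mm ahead of it and the grasp point (between the pads) lies 5 mm behind it; z points along the fingers, x is the direction in which the jaws open and shut, and the axes are right-handed (so a half turn about z gives the same grasp; the last joint's range is limited). The gripper opens to 85 mm and grips with 20 to 120 N. Pads are 22 mm wide; open, the fingers measure 114 mm over their backs; the gripper's body (76 mm by 85 mm) begins 54 mm behind the grasp point. The pads swing forward as they close: fully open they stand 13 mm farther back than shut.
Start: joints at [0, 0.241, 0.005, 1.335, 0, 1.571], TCP at [0.5, -0, 0.212] pointing down, gripper open.
Joint ranges: [-2.72, 2.72], [-1.05, 1.87], [-1.09, 1.28], [-1.99, 2.15], [-1.42, 1.44], [-3.14, 3.14]. Speed limits (rad/s): [2.79, 2.79, 3.14, 3.14, 3.14, 3.14].

### API

Orientations are given as a unit quaternion [x, y, z, w].
In Python, from workcell import bot gives the robot as it stands.
- The arm moves only by the tool play_rows, never from a script. Its argument "motion" is a list of rows, each an object with "fingers": the closure, from -1 (fully open) to 1 (shut), so that 0 is half open; "translation": the shift along the tool's x, y, z in cm, a list of three; "roll": the turn about the tool's z in degrees. A call has 1 to 20 rows; each row is the pose to reach, as a shift and turn from the pose commanded when the call began, along the tool's axes at that moment; what a row does not reach only later rows make up. A row lasts 1/12 s, in which the tool goes at most 41.7 mm and 7.16 degrees, less where a joint would pass 70% of its speed; a pose out of reach is approached as far as the arm can. A call with a gripper value outside its range is refused whole. The fingers move at their own pace and stop on an object; the grip force is fixed at half the most. Time passes only in rows, so rows that repeat a pose let the fingers close. It gives the time, the measured TCP pose, the force and the opening at its end, in the units of the state.
- bot.get_obs(): the state, without advancing time (a new reading comes with each control period).
- bot.camera(name): name is "scene" or "side" or "wrist"; returns a dict with "pixels" (400x640x3 uint8, red, green, blue), "intrinsics" (3x3 intrinsics, pixels), "world_to_cam" (4x4, takes a point from world to camera coordinates). Camera axes: x right, y down, z forward; pixel columns grow to the right and rows downward; lengths in m; the calibration is good to about 2 mm. A picture is of the moment at which its call begins. There is no depth.
- bot.job_done(): hands the job in, once; it reports no verdict.
The state is a dict: "clock": time; "joint_pos": joint angles; "joint_vel": joint speeds; "tau": joint torques, N m; "eef_pos": TCP position; "tool_rot": TCP orientation; "ft_force": force on the tool from outside, world axes, zero at the start; "ft_torque": the same for the moment, N m; "grip_width": finger opening in m.
Only numpy, scipy, OpenCV 4.12 (cv2) and the standard library are available. Lean on these libraries where they do the work, as an engineer would, in place of code of your own. Each camera call takes 0.05 s, during which the arm holds its last target. There are 200 camera calls.

## Working session

There is one attempt and no reset: what is moved stays moved. The work goes in short steps, Python scripts to look and compute and a tool call to move; the robot and the scene stay as the last step left them, time stands still between calls to the robot, and variables do not carry over. Pictures are saved under pics/ and viewed, about 8 in all and at most 12, crops included, and the job is handed in when it is done.

Besides the shell and the picture viewer there is one more tool, called after "Call:" as name(argument=value, ...), one argument or row to a line, values as JSON. play_rows: Moves the arm, as the interface text tells. Its arguments: {"type":"object","properties":{"motion":{"type":"array","items":{"type":"object","properties":{"fingers":{"type":"number"},"translation":{"type":"array","items":{"type":"number"}},"roll":{"type":"number"}}}}},"required":["motion"]}

```bash
ls; mkdir -p pics; python3 - <<'E'
from workcell import bot
import cv2,numpy as np
o=bot.get_obs();print({k:np.round(v,3).tolist() for k,v in o.items()})
for n in ("scene","side"):
    c=bot.camera(n);cv2.imwrite(f"pics/{n}0.png",c["pixels"][:,:,::-1]);np.savez(f"{n}.npz",**c)
    print(n,np.round(c["intrinsics"],1).tolist(),np.round(c["world_to_cam"],3).tolist())
a=[cv2.imread(f"pics/{n}0.png") for n in("scene","side")]
E
```

```text
pics
{'clock': 0.0, 'joint_pos': [0.0, 0.241, 0.004, 1.335, -0.0, 1.571], 'joint_vel': [-0.001, 0.001, -0.001, -0.001, -0.0, -0.001], 'tau': [0.001, -37.232, 25.241, 0.017, 0.0, 0.0], 'eef_pos': [0.499, -0.0, 0.211], 'tool_rot': [1.0, 0.0, -0.001, 0.0], 'ft_force': [0.054, 0.006, 0.426], 'ft_torque': [-0.002, -0.029, -0.034], 'grip_width': 0.085}
scene [[470.9, 0.0, 320.1], [0.0, 470.9, 192.6], [0.0, 0.0, 1.0]] [[-0.398, 0.918, -0.005, 0.212], [0.784, 0.337, -0.521, -0.379], [-0.476, -0.211, -0.854, 1.685], [0.0, 0.0, 0.0, 1.0]]
side [[517.5, 0.0, 320.4], [0.0, 517.5, 200.3], [0.0, 0.0, 1.0]] [[0.898, -0.44, 0.011, -0.477], [-0.333, -0.695, -0.637, 0.229], [0.288, 0.568, -0.771, 1.675], [0.0, 0.0, 0.0, 1.0]]
```

View pics/scene0.png

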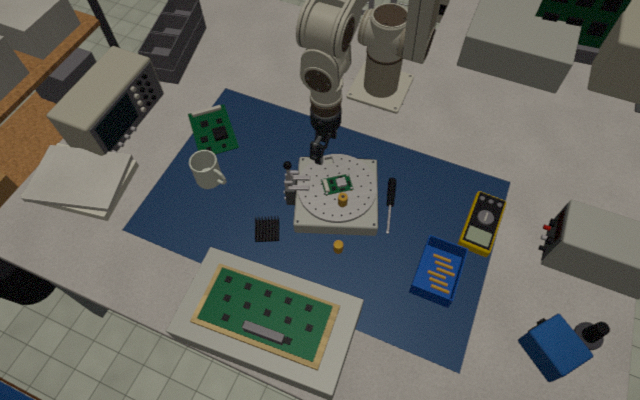

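View pics/side0.png

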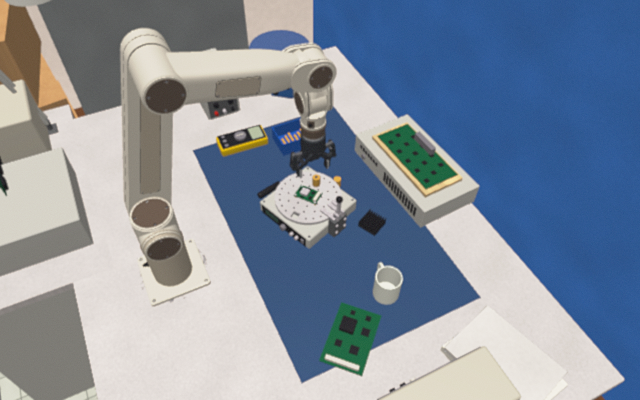

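The scene view shows the rate table at about px (337,190), with its bracket to the image left at (292,185). The side view has the table at (308,205) and the lever knob at (339,200). Next I'll zoom in and add the wrist view.

```bash
python3 - <<'E'
from workcell import bot
import cv2,numpy as np
c=bot.camera("wrist");np.savez("wrist.npz",**c)
print(np.round(c["intrinsics"],1).tolist(),np.round(c["world_to_cam"],3).tolist())
s=cv2.imread("pics/scene0.png")[140:240,270:400];d=cv2.imread("pics/side0.png")[150:250,250:380]
z=[cv2.resize(i,(390,300),interpolation=cv2.INTER_CUBIC) for i in(s,d)]
w=cv2.resize(c["pixels"][:,:,::-1],(480,300))
o=np.zeros((600,780,3),np.uint8);o[:300,:390]=z[0];o[:300,390:]=z[1];o[300:,:480]=w
cv2.imwrite("pics/c1.png",o)
E
```

```text
[[312.0, 0.0, 321.9], [0.0, 312.0, 201.5], [0.0, 0.0, 1.0]] [[1.0, -0.001, -0.001, -0.499], [-0.001, -0.951, 0.309, -0.039], [-0.001, -0.309, -0.951, 0.381], [0.0, 0.0, 0.0, 1.0]]
```

View pics/c1.png

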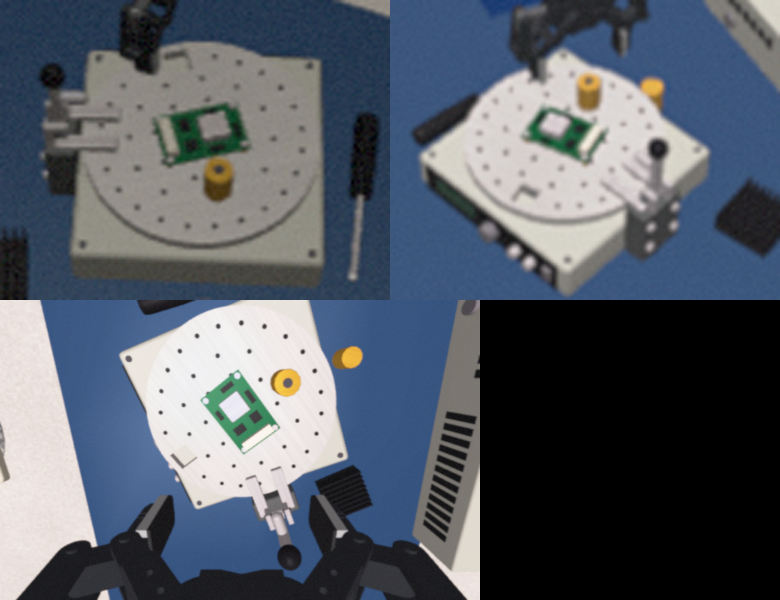

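The wrist view (×0.75, offset 300) shows the plate centre near (240,405), the weight at (287,382) and the hole at (185,455). The fork is at (258–280,485), the knob at (289,557), and the housing corners are at (120,354), (198,508) and (347,459).

```bash
cat > h.py <<'E'
import numpy as np,cv2
def ray(c,u,v,z):
    K,T=c["intrinsics"],c["world_to_cam"];R,t=T[:3,:3],T[:3,3]
    o=-R.T@t;d=R.T@np.linalg.solve(K,[u,v,1.]);return (o+d*(z-o[2])/d[2])
def proj(c,p):
    q=c["world_to_cam"]@np.r_[p,1];q=c["intrinsics"]@q[:3];return q[:2]/q[2]
E
python3 - <<'E'
from h import *
c=dict(np.load("wrist.npz"))
P=lambda x,y,z:ray(c,x/.75,(y-300)/.75,z)
for n,a in dict(weight=(287,382,.125),hole=(185,455,.087),TL=(121,354,.062),BL=(198,508,.062),BR=(347,459,.062),forkL=(250,480,.101),forkR=(275,470,.101),knob=(289,557,.183)).items(): print(n,P(*a).round(4))
# disc: bright low-saturation mask, edge points -> plane z=.087 -> circle
im=c["pixels"];hsv=cv2.cvtColor(im,cv2.COLOR_RGB2HSV)
print(hsv[140,230],hsv[100,175],hsv[245,260])
for n,(x,y) in dict(knob_scene=(52,75)).items():
    pass
s=dict(np.load("scene.npz"));d=dict(np.load("side.npz"))
def tri(a,b):
    A=[];
    for c,(u,v) in((s,a),(d,b)):
        M=c["intrinsics"]@c["world_to_cam"][:3];A+=[u*M[2]-M[0],v*M[2]-M[1]]
    A=np.array(A);return np.linalg.lstsq(A[:,:3],-A[:,3],rcond=None)[0]
S=lambda x,y:(270+x/3,140+y/3)
D=lambda x,y:(250+(x-390)/3,150+y/3)
print("knob tri",tri(S(52,75),D(658,148)).round(4))
print("weight top",tri(S(219,166),D(589,80)).round(4))
print("disc ctr approx",tri(S(201,143),D(565,137)).round(4))
print("hole",tri(S(180,58),D(525,192)).round(4))
E
```

```text
weight [0.5453 0.0732 0.125 ]
hole [ 0.4257 -0.0184  0.087 ]
TL [0.3501 0.1049 0.062 ]
BL [ 0.4326 -0.1121  0.062 ]
BR [ 0.6481 -0.0331  0.062 ]
forkL [ 0.5097 -0.0473  0.101 ]
forkR [ 0.541  -0.0336  0.101 ]
knob [ 0.5465 -0.0938  0.183 ]
[150   1 242] [ 18  13 232] [  7  10 233]
knob tri [ 0.548  -0.0931  0.1807]
weight top [0.5465 0.072  0.1246]
disc ctr approx [0.5021 0.039  0.0803]
hole [ 0.4243 -0.0181  0.0881]
```

Plate centre C ≈ (0.499, 0.0365), housing yaw ≈ 20.4° and plate angle ≈ −73°. The knob prediction (.547,−.092,.183) agrees with the triangulated (.548,−.093,.181), and the hole-to-weight distance is 150 mm against 154. I'll shut the fingers, align the tool with the housing axes and go to the start of the push, beside the weight.

Call:
play_rows(
  motion=[
    {"fingers":1,"roll":-7,"translation":[2.5,-1.5,0]},
    {"fingers":1,"roll":-14,"translation":[5,-3,0]},
    {"fingers":1,"roll":-20.4,"translation":[7,-4.2,0]},
    {"fingers":1,"roll":-20.4,"translation":[7,-4.2,0]},
    {"fingers":1,"roll":-20.4,"translation":[7,-4.2,3]},
    {"fingers":1,"roll":-20.4,"translation":[7,-4.2,6]},
    {"fingers":1,"roll":-20.4,"translation":[7,-4.2,8.5]},
    {"fingers":1,"roll":-20.4,"translation":[7,-4.2,8.5]},
    {"fingers":1,"roll":-20.4,"translation":[7,-4.2,8.5]},
  ],
)

```text
clock: 0.9
eef_pos: [0.5681, 0.0417, 0.1253]
tool_rot: [0.984, 0.177, -0.002, -0.0]
ft_force: [0.2, 0.1, 0.9]
grip_width: 0.0002
```

```bash
python3 - <<'E'
from workcell import bot
from h import *
o=bot.get_obs();print({k:np.round(o[k],4).tolist() for k in("clock","eef_pos","tool_rot","grip_width","ft_force")})
t=[]
for n in("side","wrist","scene"):
    c=bot.camera(n);np.savez(n+"1.npz",**c);p=o["eef_pos"]
    u,v=proj(c,[.499,.0365,.087]) if n!="wrist" else (320,200)
    print(n,[proj(c,[p[0],p[1],p[2]-d]).round(1).tolist() for d in(0,.014,.027)],u,v)
    w=(65,50) if n!="wrist" else (320,200)
    u,v=int(u),int(v);a=c["pixels"][max(v-w[1],0):v+w[1],u-w[0]:u+w[0],::-1];print(u-w[0],v-w[1])
    t.append(cv2.resize(a,(390,300) if n!="wrist" else (480,300),interpolation=cv2.INTER_CUBIC))
O=np.zeros((600,780,3),np.uint8);O[:300,:390]=t[0];O[:300,390:]=t[2];O[300:,:480]=t[1]
cv2.imwrite("pics/c2.png",O)
E
```

```text
{'clock': 0.9, 'eef_pos': [0.5681, 0.0417, 0.1253], 'tool_rot': [0.9843, 0.1767, -0.0023, -0.0002], 'grip_width': 0.0002, 'ft_force': [0.1577, 0.1375, 0.855]}
side [[325.2, 180.1], [325.1, 182.9], [325.0, 185.4]] 307.57820959605283 195.0984544905358
242 145
wrist [[319.5, 244.2], [319.7, 234.3], [319.8, 226.3]] 320 200
0 0
scene [[328.8, 198.2], [328.8, 200.8], [328.7, 203.1]] 336.32328751051676 185.49961207849157
271 135
```

View pics/c2.png

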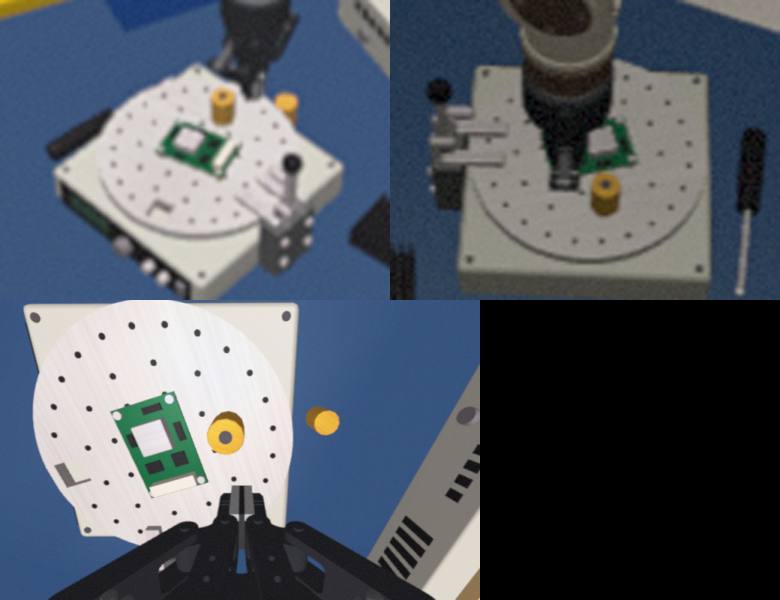

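In the wrist view the shut tips are at (242,487), just short of the weight at (226,437) and clear of the board. They look higher than I expected, so I'll check that with rays.

```bash
python3 - <<'E'
from h import *
c=dict(np.load("wrist1.npz"))
C=np.array([.499,.0365]);a=np.radians(20.4);xh=np.array([np.cos(a),np.sin(a)]);yh=np.array([-xh[1],xh[0]])
H=lambda p:((np.array(p[:2])-C)@np.c_[xh,yh]*1000).round(1)
P=lambda x,y,z:ray(c,x/.75,(y-300)/.75,z)
print("weight",P(226,437,.125).round(4),H(P(226,437,.125)))
for z in(.10,.111,.125,.14):print("tip front edge",z,H(P(242,487,z)))
print("TCP",H([.5681,.0417]))
for n,q in dict(TL=(35,317),TR=(287,316),BL=(87,531)).items():print(n,H(P(*q,.062)))
print("hole",H(P(72,475,.087)))
im=c["pixels"];cv2.imwrite("pics/tip.png",cv2.resize(im[160:400,200:460,::-1],(780,720))[:600])
E
```

```text
weight [0.5461 0.0728 0.125 ] [56.8 17.6]
tip front edge 0.1 [ 68.5 -35.3]
tip front edge 0.111 [ 68.4 -29.8]
tip front edge 0.125 [ 68.4 -22.7]
tip front edge 0.14 [ 68.3 -15.2]
TCP [ 66.6 -19.2]
TL [-110.   108.4]
TR [107.5 108.8]
BL [-110.  -110.1]
hole [-91.8 -29. ]
```

View pics/tip.png

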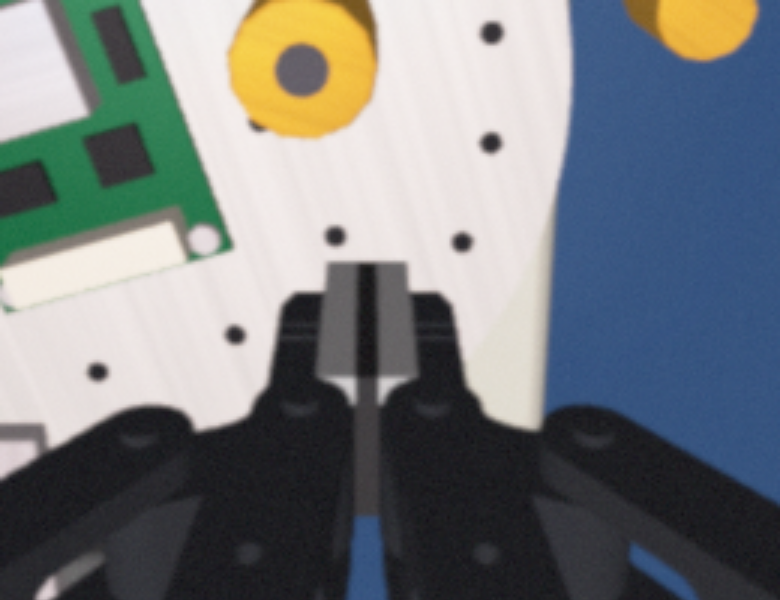

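Housing corners come out at (±110, ±109) in my housing frame, so C and the yaw are good to about 1 mm. The fingertips look higher in the images than the spec says. I'll use the spec height for the push (tips 9 mm above the plate), then check.

Call:
play_rows(
  motion=[
    {"fingers":1,"roll":0,"translation":[0,0,0.8]},
    {"fingers":1,"roll":0,"translation":[0,0,1.5]},
    {"fingers":1,"roll":0,"translation":[0.05,-0.18,1.5]},
    {"fingers":1,"roll":0,"translation":[0.13,-0.53,1.5]},
    {"fingers":1,"roll":0,"translation":[0.21,-1.02,1.5]},
    {"fingers":1,"roll":0,"translation":[0.26,-1.75,1.5]},
    {"fingers":1,"roll":0,"translation":[0.22,-2.6,1.5]},
    {"fingers":1,"roll":0,"translation":[0.05,-3.56,1.5]},
    {"fingers":1,"roll":0,"translation":[-0.26,-4.53,1.5]},
    {"fingers":1,"roll":0,"translation":[-0.71,-5.43,1.5]},
    {"fingers":1,"roll":0,"translation":[-1.29,-6.27,1.5]},
    {"fingers":1,"roll":0,"translation":[-1.98,-7.01,1.5]},
    {"fingers":1,"roll":0,"translation":[-2.78,-7.64,1.5]},
    {"fingers":1,"roll":0,"translation":[-2.78,-7.64,0]},
    {"fingers":1,"roll":0,"translation":[-2.78,-7.64,-3]},
  ],
)

```text
clock: 2.3
eef_pos: [0.5128, 0.1036, 0.1534]
tool_rot: [0.984, 0.177, -0.005, 0.0]
ft_force: [-0.1, -0.2, -0.6]
grip_width: 0.0001
```

```bash
cat >> h.py <<'E'
C=np.array([.4983,.0360]);a=np.radians(20.4);xh=np.array([np.cos(a),np.sin(a)]);yh=np.array([-xh[1],xh[0]])
H=lambda p:((np.array(p[:2])-C)@np.c_[xh,yh]*1000).round(1)
def weight(c,area=60):
    hsv=cv2.cvtColor(c["pixels"],cv2.COLOR_RGB2HSV);m=cv2.inRange(hsv,(10,140,60),(32,255,255))
    n,l,s,ce=cv2.connectedComponentsWithStats(m)
    out=[]
    for i in range(1,n):
        if s[i,4]<20: continue
        p=ray(c,*ce[i],.108)       # blob centre ~ mid height
        if np.linalg.norm(H(p))<90: out.append((s[i,4],*H(p),np.degrees(np.arctan2(H(p)[1],H(p)[0])).round(1)))
    return out
E
python3 - <<'E'
from workcell import bot
from h import *
for n in("scene","side"): print(n,weight(dict(np.load(n+".npz"))))
for i in range(3):
  for n in("scene","side","wrist"):
    t=bot.get_obs()["clock"];c=bot.camera(n);print(round(t,3),n,weight(c))
np.savez("w3.npz",**c);print(H(bot.get_obs()["eef_pos"]))
E
```

```text
scene [(np.int32(87), np.float64(59.6), np.float64(18.5), np.float64(17.2))]
side [(np.int32(48), np.float64(54.9), np.float64(13.4), np.float64(13.7))]
2.3 scene [(np.int32(87), np.float64(59.1), np.float64(18.6), np.float64(17.5))]
2.35 side [(np.int32(47), np.float64(55.4), np.float64(13.6), np.float64(13.8))]
2.4 wrist [(np.int32(533), np.float64(61.2), np.float64(25.6), np.float64(22.7))]
2.45 scene [(np.int32(86), np.float64(59.0), np.float64(18.5), np.float64(17.4))]
2.5 side [(np.int32(48), np.float64(54.9), np.float64(13.4), np.float64(13.7))]
2.55 wrist [(np.int32(650), np.float64(62.1), np.float64(22.9), np.float64(20.2))]
2.6 scene [(np.int32(86), np.float64(59.3), np.float64(18.6), np.float64(17.4))]
2.65 side [(np.int32(48), np.float64(54.9), np.float64(13.4), np.float64(13.7))]
2.7 wrist [(np.int32(678), np.float64(62.1), np.float64(22.4), np.float64(19.8))]
[40.6 57.1]
```

The plate did not move, so the shut tips really are higher than specified and passed above the weight. I'll measure their height at the current pose.

```bash
python3 - <<'E'
from workcell import bot
from h import *
o=bot.get_obs();p=np.array(o["eef_pos"]);print(p,o["joint_pos"])
t=[]
for n in("scene","side"):
    c=bot.camera(n);np.savez(n+"4.npz",**c)
    u,v=proj(c,p-[0,0,.0]).round().astype(int);print(n,u,v,proj(c,p),proj(c,p-[0,0,.014]))
    t.append(cv2.resize(c["pixels"][v-40:v+25,u-32:u+33,::-1],(390,390),interpolation=cv2.INTER_CUBIC))
cv2.imwrite("pics/c4.png",np.hstack(t))
E
```

```text
[0.51643378 0.10369221 0.15552401] [ 1.98142335e-01  3.25431575e-01 -2.80528372e-02  1.21953906e+00
  1.30822928e-05  1.41308438e+00]
scene 357 185 [357.27045852 185.28520307] [356.95447351 188.00000623]
side 304 167 [303.65271685 166.83688123] [303.7076731 169.6432553]
```

View pics/c4.png

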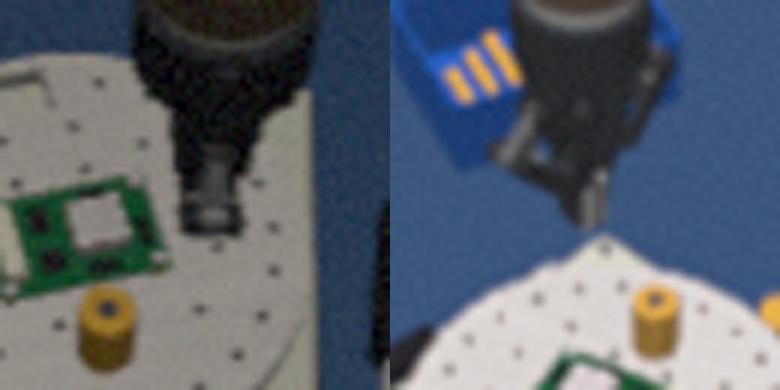

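In the scene crop the tip bottom is at (212,225), which is px (360.3,182.3). In the side crop it is at (197,222), which is px (304.8,164).

```bash
cat >> h.py <<'E'
def tri(obs):
    A=[]
    for c,(u,v) in obs:
        M=c["intrinsics"]@c["world_to_cam"][:3];A+=[u*M[2]-M[0],v*M[2]-M[1]]
    A=np.array(A);return np.linalg.lstsq(A[:,:3],-A[:,3],rcond=None)[0]
E
python3 - <<'E'
from h import *
s=dict(np.load("scene4.npz"));d=dict(np.load("side4.npz"))
p=tri([(s,(360.3,182.3)),(d,(304.8,164))]);print(p,H(p))
print(proj(s,p),proj(d,p), H([.51643,.10369]))
E
```

```text
[0.51761736 0.10663288 0.16916786] [42.7 59.5]
[358.44370986 183.29169671] [303.54945272 163.39101574] [40.6 57.1]
```

The shut tips stand about 14 mm or more behind the reported TCP, not ahead of it. The missed push confirms this, since the tips cleared 125 mm with the TCP at 110. I'll go back to the start with the TCP at 85 mm, which should put the tips at about 100–113 mm, and check the force.

Call:
play_rows(
  motion=[
    {"fingers":1,"roll":0,"translation":[1.4,3.8,0]},
    {"fingers":1,"roll":0,"translation":[2.78,7.64,0]},
    {"fingers":1,"roll":0,"translation":[2.78,7.64,0]},
    {"fingers":1,"roll":0,"translation":[2.78,7.64,3]},
    {"fingers":1,"roll":0,"translation":[2.78,7.64,5]},
    {"fingers":1,"roll":0,"translation":[2.78,7.64,6]},
    {"fingers":1,"roll":0,"translation":[2.78,7.64,7.1]},
    {"fingers":1,"roll":0,"translation":[2.78,7.64,7.1]},
  ],
)

```text
clock: 3.52
eef_pos: [0.568, 0.0419, 0.083]
tool_rot: [0.984, 0.177, -0.003, -0.0]
ft_force: [-0.4, -0.6, 0.1]
grip_width: -0.0001
```

```bash
python3 - <<'E'
from workcell import bot
from h import *
o=bot.get_obs();print(o["clock"],o["eef_pos"],o["ft_force"],H(o["eef_pos"]))
t=[]
for n in("scene","side"):
    c=bot.camera(n);np.savez(n+"5.npz",**c)
    u,v=proj(c,np.array(o["eef_pos"])).round().astype(int);print(n,u,v,weight(c))
    t.append(cv2.resize(c["pixels"][v-40:v+25,u-32:u+33,::-1],(390,390),interpolation=cv2.INTER_CUBIC))
cv2.imwrite("pics/c5.png",np.hstack(t))
E
```

```text
3.5167 [0.56797437 0.04192413 0.08298438] [-0.36728755 -0.59720448  0.06338442] [ 67.4 -18.7]
scene 329 206 [(np.int32(87), np.float64(59.6), np.float64(18.5), np.float64(17.2))]
side 325 188 [(np.int32(35), np.float64(50.5), np.float64(10.2), np.float64(11.4))]
```

View pics/c5.png

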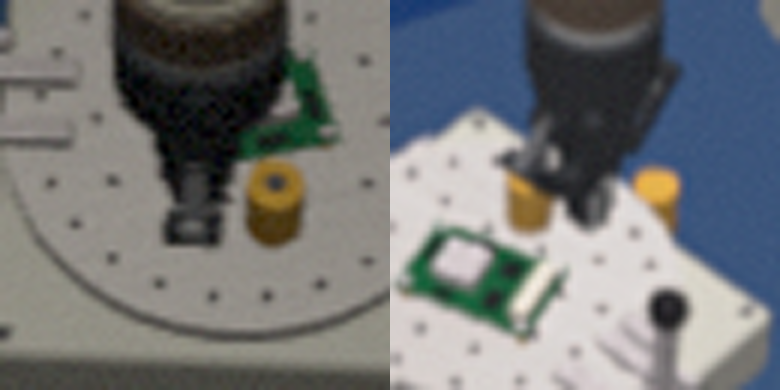

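The shut tips are now at about the weight's base level, beside it, and the force is zero. Now the spin.

Call:
play_rows(
  motion=[
    {"fingers":1,"roll":0,"translation":[0.05,-0.18,0]},
    {"fingers":1,"roll":0,"translation":[0.13,-0.53,0]},
    {"fingers":1,"roll":0,"translation":[0.21,-1.02,0]},
    {"fingers":1,"roll":0,"translation":[0.26,-1.75,0]},
    {"fingers":1,"roll":0,"translation":[0.22,-2.6,0]},
    {"fingers":1,"roll":0,"translation":[0.05,-3.56,0]},
    {"fingers":1,"roll":0,"translation":[-0.26,-4.53,0]},
    {"fingers":1,"roll":0,"translation":[-0.71,-5.43,0]},
    {"fingers":1,"roll":0,"translation":[-1.29,-6.27,0]},
    {"fingers":1,"roll":0,"translation":[-1.98,-7.01,0]},
    {"fingers":1,"roll":0,"translation":[-2.78,-7.64,0]},
    {"fingers":1,"roll":0,"translation":[-2.78,-7.64,-2]},
    {"fingers":1,"roll":0,"translation":[-2.78,-7.64,-6]},
    {"fingers":1,"roll":0,"translation":[-2.78,-7.64,-7]},
  ],
)

```text
clock: 4.78
eef_pos: [0.5188, 0.1045, 0.1604]
tool_rot: [0.984, 0.177, 0.003, -0.0]
ft_force: [1.8, -0.3, 1.5]
grip_width: -0.0004
```

```bash
python3 - <<'E'
from workcell import bot
from h import *
print(H(bot.get_obs()["eef_pos"]))
for i in range(8):
    n=("scene","wrist")[i%2]
    t=bot.get_obs()["clock"];c=bot.camera(n);print(round(t,3),n,[tuple(float(x) for x in w) for w in weight(c)])
E
```

```text
[43.1 57.1]
4.783 scene [(25.0, -23.7, 46.8, 116.9)]
4.833 wrist [(1554.0, -33.0, 51.0, 122.9)]
4.883 scene [(47.0, -32.8, 43.1, 127.3)]
4.933 wrist [(1644.0, -42.7, 43.2, 134.7)]
4.983 scene [(75.0, -43.0, 37.7, 138.8)]
5.033 wrist [(1714.0, -50.7, 33.8, 146.3)]
5.083 scene [(84.0, -51.4, 29.9, 149.8)]
5.133 wrist [(1710.0, -56.5, 23.0, 157.8)]
```

The plate is running at about 116°/s (2.0 rad/s). I'll hover above the catch place opposite the slot, jaws open, while it runs free.

Call:
play_rows(
  motion=[
    {"fingers":-1,"roll":0,"translation":[-2,-0.3,0]},
    {"fingers":-1,"roll":0,"translation":[-3.96,-0.63,0]},
    {"fingers":-1,"roll":0,"translation":[-3.96,-0.63,0]},
    {"fingers":-1,"roll":0,"translation":[-3.96,-0.63,0]},
    {"fingers":-1,"roll":0,"translation":[-3.96,-0.63,0]},
    {"fingers":-1,"roll":0,"translation":[-3.96,-0.63,0]},
    {"fingers":-1,"roll":0,"translation":[-3.96,-0.63,0]},
    {"fingers":-1,"roll":0,"translation":[-3.96,-0.63,1.3]},
    {"fingers":-1,"roll":0,"translation":[-3.96,-0.63,2.6]},
    {"fingers":-1,"roll":0,"translation":[-3.96,-0.63,2.6]},
    {"fingers":-1,"roll":0,"translation":[-3.96,-0.63,2.6]},
    {"fingers":-1,"roll":0,"translation":[-3.96,-0.63,2.6]},
  ],
)

```text
clock: 6.18
eef_pos: [0.4785, 0.0961, 0.13]
tool_rot: [0.984, 0.177, 0.0, -0.0]
ft_force: [-1.1, -0.1, 0.3]
grip_width: 0.0853
```

```bash
python3 - <<'E'
from workcell import bot
from h import *
import pickle
o=bot.get_obs();print(o["clock"],o["eef_pos"],H(o["eef_pos"]),o["grip_width"])
R=[]
for i in range(60):
    t=bot.get_obs()["clock"]
    if i%2: R.append((t,"wrist",bot.camera("wrist")))
    else: R.append((t,"scene",bot.camera("scene")))
pickle.dump(R,open("run.pkl","wb"))
for t,n,c in R: print(round(t,2),n,[tuple(float(x) for x in w) for w in weight(c)])
im=R[-1][2]["pixels"];cv2.imwrite("pics/w6.png",im[:,:,::-1]);
print(R[-1][2]["world_to_cam"].round(4).tolist())
E
```

```text
6.1833 [0.47849855 0.09611633 0.12999723] [ 2.4 63.2] 0.08529789999889704
6.18 scene [(85.0, 13.2, -58.0, -77.2)]
6.23 wrist [(443.0, 14.6, -35.6, -67.7)]
6.28 scene [(87.0, 25.8, -54.5, -64.7)]
6.33 wrist [(551.0, 25.4, -32.8, -52.2)]
6.38 scene [(86.0, 35.5, -48.9, -54.0)]
6.43 wrist [(872.0, 36.7, -31.3, -40.5)]
6.48 scene [(85.0, 45.1, -40.8, -42.1)]
6.53 wrist [(1462.0, 46.7, -31.2, -33.7)]
6.58 scene [(87.0, 52.8, -31.6, -30.9)]
6.63 wrist [(1898.0, 53.0, -26.3, -26.4)]
6.68 scene [(89.0, 57.5, -20.6, -19.7)]
6.73 wrist [(2010.0, 57.4, -16.1, -15.7)]
6.78 scene [(90.0, 61.3, -9.3, -8.6)]
6.83 wrist [(1942.0, 59.2, -4.7, -4.5)]
6.88 scene [(92.0, 61.6, 2.6, 2.4)]
6.93 wrist [(1640.0, 56.7, 7.7, 7.7)]
6.98 scene [(93.0, 60.6, 14.2, 13.2)]
7.03 wrist [(1634.0, 53.5, 20.4, 20.9)]
7.08 scene [(87.0, 57.4, 25.4, 23.9)]
7.13 wrist [(1779.0, 49.9, 31.1, 31.9)]
7.18 scene [(90.0, 50.8, 35.9, 35.2)]
7.23 wrist [(2030.0, 45.1, 39.5, 41.2)]
7.28 scene [(87.0, 44.0, 44.6, 45.4)]
7.33 wrist [(1951.0, 36.2, 47.6, 52.7)]
7.38 scene [(83.0, 34.9, 51.7, 56.0)]
7.43 wrist [(1941.0, 26.0, 53.7, 64
[... 835 characters left out ...]
 -1.6, -178.4)]
8.53 wrist [(1760.0, -58.2, -7.8, -172.4)]
8.58 scene [(83.0, -55.9, -12.9, -167.0)]
8.63 wrist [(1878.0, -56.3, -17.6, -162.6)]
8.68 scene [(83.0, -51.6, -24.2, -154.9)]
8.73 wrist [(1717.0, -51.4, -26.3, -152.9)]
8.78 scene [(86.0, -46.5, -33.6, -144.1)]
8.83 wrist [(1419.0, -45.7, -32.1, -144.9)]
8.88 scene [(87.0, -38.4, -42.1, -132.4)]
8.93 wrist [(847.0, -36.3, -32.2, -138.4)]
8.98 scene [(86.0, -29.5, -49.8, -120.6)]
9.03 wrist [(488.0, -24.8, -32.2, -127.6)]
9.08 scene [(81.0, -18.6, -54.6, -108.8)]
9.13 wrist [(392.0, -14.4, -34.8, -112.5)]
[[0.9376, 0.3478, 0.0012, -0.4814], [0.3304, -0.8918, 0.3092, -0.0866], [0.1086, -0.2895, -0.951, 0.2788], [0.0, 0.0, 0.0, 1.0]]
```

View pics/w6.png

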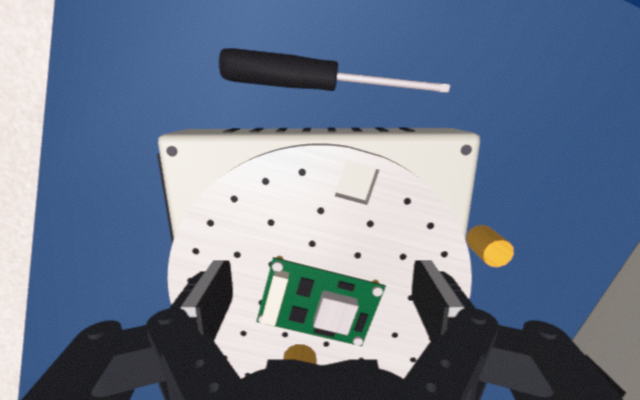

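The wrist view shows the housing square to the tool and the plate edges at columns 168 and 471, so the axis is about 1.5–2 mm to the left of the TCP. I'll shift 1.6 mm and wait, still hovering, for the pass at about t = 13.9 s.

Call:
play_rows(
  motion=[
    {"fingers":-1,"roll":0,"translation":[-0.16,0,0]},
    {"fingers":-1,"roll":0,"translation":[-0.16,0,0]},
    {"fingers":-1,"roll":0,"translation":[-0.16,0,0]},
    {"fingers":-1,"roll":0,"translation":[-0.16,0,0]},
    {"fingers":-1,"roll":0,"translation":[-0.16,0,0]},
    {"fingers":-1,"roll":0,"translation":[-0.16,0,0]},
    {"fingers":-1,"roll":0,"translation":[-0.16,0,0]},
    {"fingers":-1,"roll":0,"translation":[-0.16,0,0]},
    {"fingers":-1,"roll":0,"translation":[-0.16,0,0]},
    {"fingers":-1,"roll":0,"translation":[-0.16,0,0]},
    {"fingers":-1,"roll":0,"translation":[-0.16,0,0]},
    {"fingers":-1,"roll":0,"translation":[-0.16,0,0]},
    {"fingers":-1,"roll":0,"translation":[-0.16,0,0]},
    {"fingers":-1,"roll":0,"translation":[-0.16,0,0]},
    {"fingers":-1,"roll":0,"translation":[-0.16,0,0]},
    {"fingers":-1,"roll":0,"translation":[-0.16,0,0]},
    {"fingers":-1,"roll":0,"translation":[-0.16,0,0]},
    {"fingers":-1,"roll":0,"translation":[-0.16,0,0]},
    {"fingers":-1,"roll":0,"translation":[-0.16,0,0]},
    {"fingers":-1,"roll":0,"translation":[-0.16,0,0]},
  ],
)

```text
clock: 10.85
eef_pos: [0.4765, 0.0955, 0.1296]
tool_rot: [0.984, 0.177, 0.0, 0.0]
ft_force: [0.1, -0.1, 0.3]
grip_width: 0.0856
```

Call:
play_rows(
  motion=[
    {"fingers":-1,"roll":0,"translation":[0,0,0]},
    {"fingers":-1,"roll":0,"translation":[0,0,0]},
    {"fingers":-1,"roll":0,"translation":[0,0,0]},
    {"fingers":-1,"roll":0,"translation":[0,0,0]},
    {"fingers":-1,"roll":0,"translation":[0,0,0]},
    {"fingers":-1,"roll":0,"translation":[0,0,0]},
    {"fingers":-1,"roll":0,"translation":[0,0,0]},
    {"fingers":-1,"roll":0,"translation":[0,0,0]},
    {"fingers":-1,"roll":0,"translation":[0,0,0]},
    {"fingers":-1,"roll":0,"translation":[0,0,0]},
    {"fingers":-1,"roll":0,"translation":[0,0,0]},
    {"fingers":-1,"roll":0,"translation":[0,0,0]},
    {"fingers":-1,"roll":0,"translation":[0,0,0]},
    {"fingers":-1,"roll":0,"translation":[0,0,0]},
    {"fingers":-1,"roll":0,"translation":[0,0,0]},
    {"fingers":-1,"roll":0,"translation":[0,0,0]},
    {"fingers":-1,"roll":0,"translation":[0,0,0]},
    {"fingers":-1,"roll":0,"translation":[0,0,0]},
    {"fingers":-1,"roll":0,"translation":[0,0,0]},
    {"fingers":-1,"roll":0,"translation":[0,0,0]},
  ],
)

```text
clock: 12.52
eef_pos: [0.4765, 0.0955, 0.1296]
tool_rot: [0.984, 0.177, -0.0, -0.0]
ft_force: [-0.1, 0.3, -0.8]
grip_width: 0.0853
```

```bash
python3 - <<'E'
from workcell import bot
from h import *
o=bot.get_obs();print(o["clock"],o["eef_pos"],H(o["eef_pos"]))
for i in range(40):
    t=bot.get_obs()["clock"];w=weight(bot.camera("scene"));print(round(t,3),[float(x[3]) for x in w])
    if w and 47<w[0][3]<70: break
print(bot.get_obs()["clock"])
E
```

```text
12.5167 [0.47649523 0.09545217 0.12961153] [ 0.3 63.3]
12.517 [-102.1]
12.567 [-97.6]
12.617 [-91.2]
12.667 [-86.7]
12.717 [-81.4]
12.767 [-77.1]
12.817 [-71.4]
12.867 [-65.9]
12.917 [-60.8]
12.967 [-55.6]
13.017 [-50.3]
13.067 [-45.9]
13.117 [-41.1]
13.167 [-35.3]
13.217 [-30.8]
13.267 [-26.0]
13.317 [-21.3]
13.367 [-16.3]
13.417 [-11.2]
13.467 [-6.2]
13.517 [-1.2]
13.567 [3.6]
13.617 [8.4]
13.667 [13.5]
13.717 [18.3]
13.767 [23.1]
13.817 [28.1]
13.867 [32.6]
13.917 [37.4]
13.967 [42.2]
14.017 [47.6]
14.0667
```

The weight is now at about 52°, moving at 100°/s, after roughly 9.5 s of free running. Lowering and catching it between the jaws.

Call:
play_rows(
  motion=[
    {"fingers":-1,"roll":0,"translation":[0,0,1]},
    {"fingers":-1,"roll":0,"translation":[0,0,3.5]},
    {"fingers":-1,"roll":0,"translation":[0,0,4.7]},
    {"fingers":0,"roll":0,"translation":[0,0,4.7]},
    {"fingers":1,"roll":0,"translation":[0,0,4.7]},
    {"fingers":1,"roll":0,"translation":[0,0,4.7]},
    {"fingers":1,"roll":0,"translation":[0,0,4.7]},
    {"fingers":1,"roll":0,"translation":[0,0,4.7]},
    {"fingers":1,"roll":0,"translation":[0,0,4.7]},
    {"fingers":1,"roll":0,"translation":[0,0,4.7]},
    {"fingers":1,"roll":0,"translation":[0,0,4.7]},
    {"fingers":1,"roll":0,"translation":[0,0,4.7]},
  ],
)

```text
clock: 15.07
eef_pos: [0.4775, 0.0957, 0.0837]
tool_rot: [0.984, 0.177, 0.001, -0.0]
ft_force: [-0.8, -0.3, 6.3]
grip_width: 0.0261
```

```bash
python3 - <<'E'
from workcell import bot
from h import *
o=bot.get_obs();print(o["clock"],o["eef_pos"],H(o["eef_pos"]),o["grip_width"],o["ft_force"])
for n in("wrist","scene","wrist","scene"):
    c=bot.camera(n);print(weight(c));np.savez(n+"7.npz",**c)
w=dict(np.load("wrist7.npz"))["pixels"][:,:,::-1];s=dict(np.load("scene7.npz"))["pixels"][135:235,270:400,::-1]
O=np.zeros((600,780,3),np.uint8);O[:375,:600]=cv2.resize(w,(600,375));O[375:,:292]=cv2.resize(s,(292,225),interpolation=cv2.INTER_CUBIC)
cv2.imwrite("pics/c7.png",O)
E
```

```text
15.0667 [0.47747452 0.0957068  0.08371047] [ 1.3 63.2] 0.026086783171231955 [-0.82668581 -0.30793403  6.33031783]
[(np.int32(3686), np.float64(0.8), np.float64(58.7), np.float64(89.2))]
[]
[(np.int32(3689), np.float64(0.8), np.float64(58.7), np.float64(89.2))]
[]
```

View pics/c7.png

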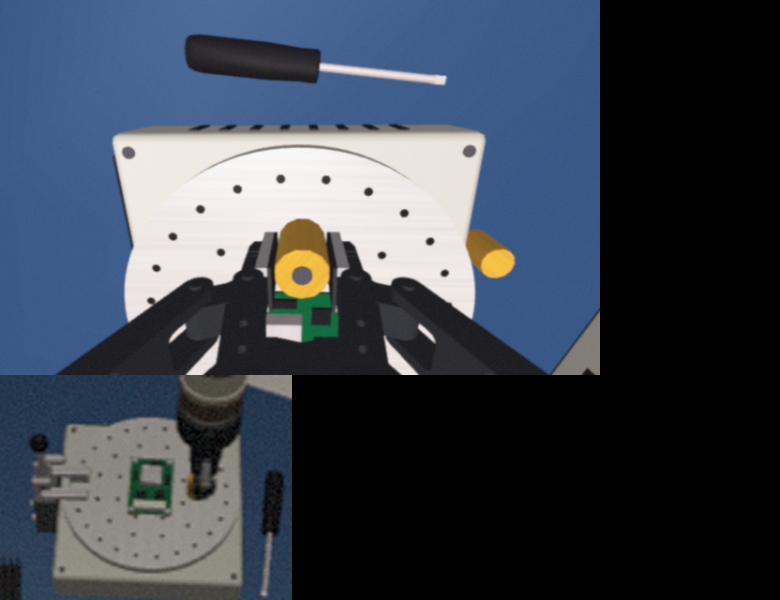

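The weight is gripped and the plate is stopped; the wrist view shows the weight at about column 302/600, on the plate's midline. I'll nudge it 0.8 mm towards the axis line, open, rise, and back off to see weight, axis and fork in one view.

Call:
play_rows(
  motion=[
    {"fingers":1,"roll":0,"translation":[-0.08,0,-0.1]},
    {"fingers":1,"roll":0,"translation":[-0.08,0,-0.1]},
    {"fingers":1,"roll":0,"translation":[-0.08,0,-0.1]},
    {"fingers":1,"roll":0,"translation":[-0.08,0,-0.1]},
    {"fingers":1,"roll":0,"translation":[-0.08,0,-0.1]},
    {"fingers":-1,"roll":0,"translation":[-0.08,0,-0.1]},
    {"fingers":-1,"roll":0,"translation":[-0.08,0,-0.1]},
    {"fingers":-1,"roll":0,"translation":[-0.08,0,-0.1]},
    {"fingers":-1,"roll":0,"translation":[-0.08,0,-0.1]},
    {"fingers":-1,"roll":0,"translation":[-0.08,0,-0.1]},
    {"fingers":-1,"roll":0,"translation":[-0.08,0,-0.1]},
    {"fingers":-1,"roll":0,"translation":[-0.08,0,-2]},
    {"fingers":-1,"roll":0,"translation":[-0.08,0,-6]},
    {"fingers":-1,"roll":0,"translation":[-0.08,2,-10]},
    {"fingers":-1,"roll":0,"translation":[-0.08,6,-13]},
    {"fingers":-1,"roll":0,"translation":[-0.08,10,-13]},
    {"fingers":-1,"roll":0,"translation":[-0.08,14,-13]},
    {"fingers":-1,"roll":0,"translation":[-0.08,15,-13]},
    {"fingers":-1,"roll":0,"translation":[-0.08,15,-13]},
    {"fingers":-1,"roll":0,"translation":[-0.08,15,-13]},
  ],
)

```text
clock: 16.93
eef_pos: [0.5278, -0.0462, 0.2123]
tool_rot: [0.984, 0.176, -0.0, -0.0]
ft_force: [-1.2, -0.3, 0.3]
grip_width: 0.0855
```

```bash
python3 - <<'E'
from workcell import bot
from h import *
o=bot.get_obs();print(o["clock"],o["eef_pos"],H(o["eef_pos"]),o["grip_width"])
for n in("wrist","scene","scene","wrist"):
    c=bot.camera(n);print(bot.get_obs()["clock"],weight(c));np.savez(n+"8.npz",**c)
cv2.imwrite("pics/c8.png",c["pixels"][:,:,::-1])
E
```

```text
16.9333 [ 0.52778299 -0.04616546  0.21227985] [ -1.  -87.3] 0.0854564975902343
16.9833 [(np.int32(968), np.float64(-23.9), np.float64(52.6), np.float64(114.4))]
17.0333 [(np.int32(84), np.float64(-21.7), np.float64(55.9), np.float64(111.2))]
17.0833 [(np.int32(87), np.float64(-23.5), np.float64(55.3), np.float64(113.0))]
17.1333 [(np.int32(1091), np.float64(-26.7), np.float64(53.2), np.float64(116.7))]
```

View pics/c8.png

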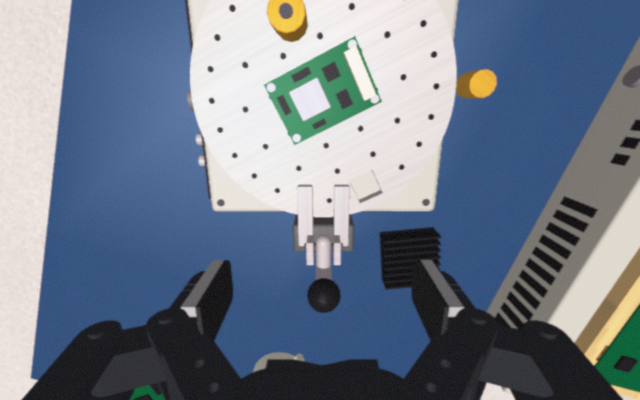

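The plate is creeping round at about 15°/s, so the quick release gave it a kick. I'll follow the weight with the jaws tangential, stop it again, carry it back along the arc, and open slowly this time.

Call:
play_rows(
  motion=[
    {"fingers":-1,"roll":-7,"translation":[-1,-2.5,0]},
    {"fingers":-1,"roll":-14,"translation":[-2,-5.5,0]},
    {"fingers":-1,"roll":-21,"translation":[-3.5,-8.5,0]},
    {"fingers":-1,"roll":-28,"translation":[-5.36,-11.88,1]},
    {"fingers":-1,"roll":-35,"translation":[-5.36,-11.88,4]},
    {"fingers":-1,"roll":-42,"translation":[-5.36,-11.88,7]},
    {"fingers":-1,"roll":-49,"translation":[-5.36,-11.88,8.2]},
    {"fingers":-1,"roll":-56,"translation":[-5.36,-11.88,8.2]},
    {"fingers":-1,"roll":-60,"translation":[-5.36,-11.88,8.2]},
    {"fingers":-1,"roll":-60,"translation":[-5.36,-11.88,8.2]},
  ],
)

```text
clock: 17.97
eef_pos: [0.4356, 0.0483, 0.1303]
tool_rot: [0.763, 0.647, -0.0, -0.0]
ft_force: [-0.2, 1.1, 0.7]
grip_width: 0.0855
```

```bash
python3 - <<'E'
from workcell import bot
from h import *
o=bot.get_obs();print(o["clock"],o["eef_pos"],H(o["eef_pos"]),o["tool_rot"])
for n in("wrist","scene")*5:
    t=bot.get_obs()["clock"];c=bot.camera(n);print(round(t,3),n,[tuple(float(x) for x in w) for w in weight(c)])
E
```

```text
17.9667 [0.43555518 0.04832452 0.13033888] [-54.5  33.4] [ 7.62712314e-01  6.46737773e-01 -3.02107843e-04 -2.96347082e-04]
17.967 wrist [(1884.0, -39.3, 45.2, 131.0)]
18.017 scene [(84.0, -37.7, 45.0, 130.0)]
18.067 wrist [(1864.0, -40.6, 44.0, 132.7)]
18.117 scene [(84.0, -39.5, 44.6, 131.5)]
18.167 wrist [(1873.0, -41.9, 42.7, 134.5)]
18.217 scene [(88.0, -40.9, 42.4, 134.0)]
18.267 wrist [(1865.0, -43.1, 41.5, 136.1)]
18.317 scene [(84.0, -41.7, 41.9, 134.9)]
18.367 wrist [(1869.0, -44.2, 40.2, 137.7)]
18.417 scene [(86.0, -43.0, 40.3, 136.9)]
```

The weight is at 139° and moving at about 17°/s between the jaws' positions. Catching it now.

Call:
play_rows(
  motion=[
    {"fingers":-1,"roll":0,"translation":[0,0,1.5]},
    {"fingers":-1,"roll":0,"translation":[0,0,4.0]},
    {"fingers":-1,"roll":0,"translation":[0,0,4.5]},
    {"fingers":0,"roll":0,"translation":[0,0,4.5]},
    {"fingers":0.25,"roll":0,"translation":[0,0,4.5]},
    {"fingers":1,"roll":0,"translation":[0,0,4.5]},
    {"fingers":1,"roll":0,"translation":[0,0,4.5]},
    {"fingers":1,"roll":0,"translation":[0,0,4.5]},
    {"fingers":1,"roll":0,"translation":[0,0,4.5]},
    {"fingers":1,"roll":0,"translation":[0,0,4.5]},
    {"fingers":1,"roll":0,"translation":[0,0,4.5]},
  ],
)

```text
clock: 19.38
eef_pos: [0.4372, 0.0469, 0.0869]
tool_rot: [0.764, 0.645, 0.001, 0.001]
ft_force: [-2.2, -1.9, 5.3]
grip_width: 0.0256
```

```bash
python3 - <<'E'
from workcell import bot
from h import *
o=bot.get_obs();p=H(o["eef_pos"]);q=o["tool_rot"];print(o["clock"],o["eef_pos"],p,o["grip_width"],o["ft_force"])
for n in("wrist","wrist"): print(weight(bot.camera(n)))
y=2*np.arctan2(q[1],q[0])-a   # tool yaw in housing frame
X=np.array([np.cos(y),np.sin(y)]);Y=np.array([X[1],-X[0]])
v=p-np.array([.4,0]);v=np.array([v@X,v@Y]);print("yaw",np.degrees(y),"TCP from axis in tool",v)
wang=np.degrees(y)+90-np.degrees(np.arctan2(v[0],60));print("weight angle",wang)
for f in list(np.arange(6,wang-90,6))+[wang-90]:
    c,s=np.cos(np.radians(f)),np.sin(np.radians(f));d=np.array([[c,-s],[s,c]])@v-v;print(round(f,1),(d/10).round(2))
E
```

```text
19.3833 [0.43723776 0.04690774 0.08690957] [-53.4  31.5] 0.025567582583727065 [-2.23499109 -1.87163162  5.33912658]
[(np.int32(3494), np.float64(-50.5), np.float64(30.3), np.float64(149.0))]
[(np.int32(3492), np.float64(-50.5), np.float64(30.3), np.float64(149.0))]
yaw 59.970308700523844 TCP from axis in tool [  0.34749378 -62.34235517]
weight angle 149.63848029661474
6.0 [0.65 0.04]
12.0 [1.3  0.14]
18.0 [1.92 0.32]
24.0 [2.53 0.55]
30.0 [3.11 0.85]
36.0 [3.66 1.21]
42.0 [4.16 1.62]
48.0 [4.62 2.09]
54.0 [5.03 2.6 ]
59.6 [5.36 3.11]
```

Gripped at 149°. Carrying the weight back to 90°, which is opposite the slot, along the arc.

Call:
play_rows(
  motion=[
    {"fingers":1,"roll":3,"translation":[0.33,0.01,0]},
    {"fingers":1,"roll":6,"translation":[0.65,0.04,0]},
    {"fingers":1,"roll":12,"translation":[1.3,0.14,0]},
    {"fingers":1,"roll":18,"translation":[1.92,0.32,0]},
    {"fingers":1,"roll":24,"translation":[2.53,0.55,0]},
    {"fingers":1,"roll":30,"translation":[3.11,0.85,0]},
    {"fingers":1,"roll":36,"translation":[3.66,1.21,0]},
    {"fingers":1,"roll":42,"translation":[4.16,1.62,0]},
    {"fingers":1,"roll":48,"translation":[4.62,2.09,0]},
    {"fingers":1,"roll":54,"translation":[5.03,2.6,0]},
    {"fingers":1,"roll":57,"translation":[5.21,2.87,0]},
    {"fingers":1,"roll":59.6,"translation":[5.36,3.11,0]},
    {"fingers":1,"roll":59.6,"translation":[5.36,3.11,0]},
    {"fingers":1,"roll":59.6,"translation":[5.36,3.11,0]},
    {"fingers":1,"roll":59.6,"translation":[5.36,3.11,0]},
    {"fingers":1,"roll":59.6,"translation":[5.36,3.11,0]},
    {"fingers":1,"roll":59.6,"translation":[5.36,3.11,0]},
    {"fingers":1,"roll":59.6,"translation":[5.36,3.11,0]},
    {"fingers":1,"roll":59.6,"translation":[5.36,3.11,0]},
    {"fingers":1,"roll":59.6,"translation":[5.36,3.11,0]},
  ],
)

```text
clock: 21.15
eef_pos: [0.4771, 0.0941, 0.087]
tool_rot: [0.984, 0.18, 0.001, 0.001]
ft_force: [-0.4, -3.7, 5.6]
grip_width: 0.0258
```

```bash
python3 - <<'E'
from workcell import bot
from h import *
o=bot.get_obs();print(o["clock"],o["eef_pos"],H(o["eef_pos"]),o["tool_rot"],o["grip_width"],o["ft_force"])
c=bot.camera("wrist");print(weight(c));c=bot.camera("side");np.savez("side9.npz",**c)
c=bot.camera("scene");np.savez("scene9.npz",**c)
# board orientation from green mask in scene (long axis should lie along housing x)
hsv=cv2.cvtColor(c["pixels"],cv2.COLOR_RGB2HSV);m=cv2.inRange(hsv,(45,90,30),(85,255,255))
u,v=proj(c,[*C,.095]).astype(int);mm=np.zeros_like(m);mm[v-22:v+22,u-26:u+26]=m[v-22:v+22,u-26:u+26]
mm=cv2.morphologyEx(mm,cv2.MORPH_CLOSE,np.ones((9,9)))
k=max(cv2.findContours(mm,0,2)[0],key=cv2.contourArea);P=np.array([H(ray(c,*q,.097)) for q in k[:,0]],np.float32)
print(cv2.minAreaRect(P))
E
```

```text
21.15 [0.47706598 0.09405568 0.08695546] [ 0.3 61.8] [0.98360916 0.18030643 0.00121919 0.00106321] 0.02577607777018571 [-0.37951562 -3.65743952  5.55646607]
[(np.int32(3491), np.float64(-0.1), np.float64(58.8), np.float64(90.1))]
((2.2256202697753906, 0.5986499786376953), (51.614158630371094, 79.17652893066406), 88.791015625)
```

The weight is at 90.1° and the board is within about 1° of square. Opening very gradually this time.

Call:
play_rows(
  motion=[
    {"fingers":0.6,"roll":0,"translation":[0,0,0]},
    {"fingers":0.5,"roll":0,"translation":[0,0,0]},
    {"fingers":0.46,"roll":0,"translation":[0,0,0]},
    {"fingers":0.43,"roll":0,"translation":[0,0,0]},
    {"fingers":0.41,"roll":0,"translation":[0,0,0]},
    {"fingers":0.39,"roll":0,"translation":[0,0,0]},
    {"fingers":0.37,"roll":0,"translation":[0,0,0]},
    {"fingers":0.36,"roll":0,"translation":[0,0,0]},
    {"fingers":0.35,"roll":0,"translation":[0,0,0]},
    {"fingers":0.34,"roll":0,"translation":[0,0,0]},
    {"fingers":0.33,"roll":0,"translation":[0,0,0]},
    {"fingers":0.32,"roll":0,"translation":[0,0,0]},
    {"fingers":0.31,"roll":0,"translation":[0,0,0]},
    {"fingers":0.3,"roll":0,"translation":[0,0,0]},
    {"fingers":0.29,"roll":0,"translation":[0,0,0]},
    {"fingers":0.28,"roll":0,"translation":[0,0,0]},
    {"fingers":0.28,"roll":0,"translation":[0,0,0]},
    {"fingers":0.28,"roll":0,"translation":[0,0,0]},
  ],
)

```text
clock: 22.8
eef_pos: [0.476, 0.095, 0.0856]
tool_rot: [0.984, 0.181, -0.0, -0.0]
ft_force: [1.3, -0.3, 0.0]
grip_width: 0.0306
```

```bash
python3 - <<'E'
from workcell import bot
from h import *
o=bot.get_obs();print(o["clock"],H(o["eef_pos"]),o["grip_width"],o["ft_force"])
for i in range(5): print(bot.get_obs()["clock"],weight(bot.camera("wrist")),bot.get_obs()["grip_width"])
E
```

```text
22.8 [-0.4 63.1] 0.030642088153900158 [ 1.25437852 -0.28038896  0.03484796]
22.8 [(np.int32(3481), np.float64(-1.7), np.float64(58.7), np.float64(91.7))] 0.030583945452183146
22.85 [(np.int32(3483), np.float64(-1.7), np.float64(58.7), np.float64(91.7))] 0.03074795218529158
22.9 [(np.int32(3470), np.float64(-1.6), np.float64(58.8), np.float64(91.6))] 0.030820697480311927
22.95 [(np.int32(3472), np.float64(-1.6), np.float64(58.8), np.float64(91.6))] 0.030811571758362705
23.0 [(np.int32(3470), np.float64(-1.5), np.float64(58.8), np.float64(91.5))] 0.030861287496189743
```

It's released and nearly still in the cage, but at 91.5°. I'll push it back gently (about 2 mm) with one pad, back off, and open.

Call:
play_rows(
  motion=[
    {"fingers":0.28,"roll":0,"translation":[0.02,0,0]},
    {"fingers":0.28,"roll":0,"translation":[0.04,0,0]},
    {"fingers":0.28,"roll":0,"translation":[0.06,0,0]},
    {"fingers":0.28,"roll":0,"translation":[0.08,0,0]},
    {"fingers":0.28,"roll":0,"translation":[0.1,0,0]},
    {"fingers":0.28,"roll":0,"translation":[0.12,0,0]},
    {"fingers":0.28,"roll":0,"translation":[0.14,0,0]},
    {"fingers":0.28,"roll":0,"translation":[0.16,0,0]},
    {"fingers":0.28,"roll":0,"translation":[0.18,0,0]},
    {"fingers":0.28,"roll":0,"translation":[0.19,0,0]},
    {"fingers":0.28,"roll":0,"translation":[0.2,0,0]},
    {"fingers":0.28,"roll":0,"translation":[0.2,0,0]},
    {"fingers":0.28,"roll":0,"translation":[0.2,0,0]},
    {"fingers":0.28,"roll":0,"translation":[0.2,0,0]},
    {"fingers":0.28,"roll":0,"translation":[0.2,0,0]},
  ],
)

```text
clock: 24.3
eef_pos: [0.4779, 0.0956, 0.0856]
tool_rot: [0.984, 0.181, 0.0, -0.0]
ft_force: [-0.2, 0.4, 0.2]
grip_width: 0.0302
```

```bash
python3 - <<'E'
from workcell import bot
from h import *
o=bot.get_obs();print(o["clock"],H(o["eef_pos"]),o["grip_width"],o["ft_force"])
for i in range(5): print(bot.get_obs()["clock"],weight(bot.camera("wrist")))
E
```

```text
24.3 [ 1.6 63. ] 0.030210627991474334 [-0.22953678  0.371249    0.20150852]
24.3 [(np.int32(3474), np.float64(0.6), np.float64(58.8), np.float64(89.4))]
24.35 [(np.int32(3474), np.float64(0.7), np.float64(58.7), np.float64(89.3))]
24.4 [(np.int32(3471), np.float64(0.8), np.float64(58.8), np.float64(89.2))]
24.45 [(np.int32(3462), np.float64(0.9), np.float64(58.8), np.float64(89.1))]
24.5 [(np.int32(3463), np.float64(0.9), np.float64(58.8), np.float64(89.1))]
```

Call:
play_rows(
  motion=[
    {"fingers":0.26,"roll":0,"translation":[0,0,0]},
    {"fingers":0.26,"roll":0,"translation":[0,0,0]},
    {"fingers":0.26,"roll":0,"translation":[0,0,0]},
    {"fingers":0.26,"roll":0,"translation":[0,0,0]},
    {"fingers":0.26,"roll":0,"translation":[0,0,0]},
    {"fingers":0.26,"roll":0,"translation":[0,0,0]},
  ],
)

```text
clock: 25.05
eef_pos: [0.4779, 0.0956, 0.0856]
tool_rot: [0.984, 0.181, -0.0, -0.0]
ft_force: [0.1, -0.2, 0.6]
grip_width: 0.0314
```

```bash
python3 - <<'E'
from workcell import bot
from h import *
o=bot.get_obs();print(o["clock"],H(o["eef_pos"]),o["grip_width"],o["ft_force"])
for i in range(4): print(bot.get_obs()["clock"],weight(bot.camera("wrist")))
E
```

```text
25.05 [ 1.6 63. ] 0.03143717567845704 [ 0.06295503 -0.22419216  0.56137258]
25.05 [(np.int32(3445), np.float64(1.4), np.float64(58.8), np.float64(88.6))]
25.1 [(np.int32(3444), np.float64(1.5), np.float64(58.8), np.float64(88.5))]
25.15 [(np.int32(3444), np.float64(1.5), np.float64(58.8), np.float64(88.5))]
25.2 [(np.int32(3440), np.float64(1.5), np.float64(58.8), np.float64(88.5))]
```

It's standing at 88.5°, about 1 mm past centre. One small, slow push back the other way.

Call:
play_rows(
  motion=[
    {"fingers":0.26,"roll":0,"translation":[-0.04,0,0]},
    {"fingers":0.26,"roll":0,"translation":[-0.08,0,0]},
    {"fingers":0.26,"roll":0,"translation":[-0.12,0,0]},
    {"fingers":0.26,"roll":0,"translation":[-0.14,0,0]},
    {"fingers":0.26,"roll":0,"translation":[-0.155,0,0]},
    {"fingers":0.26,"roll":0,"translation":[-0.17,0,0]},
    {"fingers":0.26,"roll":0,"translation":[-0.185,0,0]},
    {"fingers":0.26,"roll":0,"translation":[-0.2,0,0]},
    {"fingers":0.26,"roll":0,"translation":[-0.215,0,0]},
    {"fingers":0.26,"roll":0,"translation":[-0.23,0,0]},
    {"fingers":0.24,"roll":0,"translation":[-0.2,0,0]},
    {"fingers":0.22,"roll":0,"translation":[-0.16,0,0]},
    {"fingers":0.2,"roll":0,"translation":[-0.12,0,0]},
    {"fingers":0.2,"roll":0,"translation":[-0.12,0,0]},
    {"fingers":0.2,"roll":0,"translation":[-0.12,0,0]},
    {"fingers":0.2,"roll":0,"translation":[-0.12,0,0]},
    {"fingers":0.2,"roll":0,"translation":[-0.12,0,0]},
    {"fingers":0.2,"roll":0,"translation":[-0.12,0,0]},
  ],
)

```text
clock: 26.75
eef_pos: [0.4767, 0.0952, 0.0856]
tool_rot: [0.984, 0.181, 0.0, -0.0]
ft_force: [-0.1, -0.2, -0.1]
grip_width: 0.034
```

```bash
python3 - <<'E'
from workcell import bot
from h import *
o=bot.get_obs();print(o["clock"],H(o["eef_pos"]),o["grip_width"],o["ft_force"])
for i in range(4): print(bot.get_obs()["clock"],weight(bot.camera("wrist")))
E
```

```text
26.75 [ 0.4 63. ] 0.033964156768626005 [-0.13861181 -0.18706932 -0.1032447 ]
26.75 [(np.int32(3448), np.float64(-0.1), np.float64(58.8), np.float64(90.1))]
26.8 [(np.int32(3445), np.float64(-0.1), np.float64(58.8), np.float64(90.1))]
26.85 [(np.int32(3442), np.float64(-0.2), np.float64(58.8), np.float64(90.2))]
26.9 [(np.int32(3443), np.float64(-0.2), np.float64(58.8), np.float64(90.2))]
```

It stands at about 90.2°, free in the cage. Opening, rising, and backing off to check against the fork.

Call:
play_rows(
  motion=[
    {"fingers":0,"roll":0,"translation":[0,0,0]},
    {"fingers":-0.5,"roll":0,"translation":[0,0,0]},
    {"fingers":-0.5,"roll":0,"translation":[0,0,0]},
    {"fingers":-0.5,"roll":0,"translation":[0,0,-2]},
    {"fingers":-0.5,"roll":0,"translation":[0,0,-6]},
    {"fingers":0,"roll":0,"translation":[0,0,-10]},
    {"fingers":1,"roll":0,"translation":[0,2,-13]},
    {"fingers":1,"roll":0,"translation":[0,6,-16]},
    {"fingers":1,"roll":0,"translation":[0,8,-18]},
    {"fingers":1,"roll":0,"translation":[0,8,-18]},
    {"fingers":1,"roll":0,"translation":[0,8,-18]},
  ],
)

```text
clock: 27.87
eef_pos: [0.5064, 0.0194, 0.267]
tool_rot: [0.984, 0.179, 0.002, 0.0]
ft_force: [-0.2, 0.1, -0.4]
grip_width: 0.0002
```

```bash
python3 - <<'E'
from workcell import bot
from h import *
o=bot.get_obs();print(o["clock"],H(o["eef_pos"]),o["eef_pos"],o["grip_width"])
for n in("scene","wrist")*3:
    t=bot.get_obs()["clock"];c=bot.camera(n);print(round(t,2),n,weight(c));np.savez(n+"A.npz",**c)
w=c["pixels"];s=np.load("sceneA.npz")["pixels"][135:235,270:400]
O=np.zeros((600,800,3),np.uint8);O[:375,:600]=cv2.resize(w[:,:,::-1],(600,375));O[375:,:292]=cv2.resize(s[:,:,::-1],(292,225),interpolation=cv2.INTER_CUBIC)
cv2.imwrite("pics/cA.png",O)
E
```

```text
27.8667 [  1.8 -18.4] [0.5064156  0.01940744 0.26703095] 0.00020055270227509333
27.87 scene [(np.int32(90), np.float64(2.7), np.float64(60.9), np.float64(87.5))]
27.92 wrist [(np.int32(532), np.float64(0.1), np.float64(60.6), np.float64(89.9))]
27.97 scene [(np.int32(90), np.float64(3.0), np.float64(60.9), np.float64(87.2))]
28.02 wrist [(np.int32(533), np.float64(0.1), np.float64(60.7), np.float64(89.9))]
28.07 scene [(np.int32(88), np.float64(3.1), np.float64(60.9), np.float64(87.1))]
28.12 wrist [(np.int32(530), np.float64(0.1), np.float64(60.7), np.float64(89.9))]
```

View pics/cA.png

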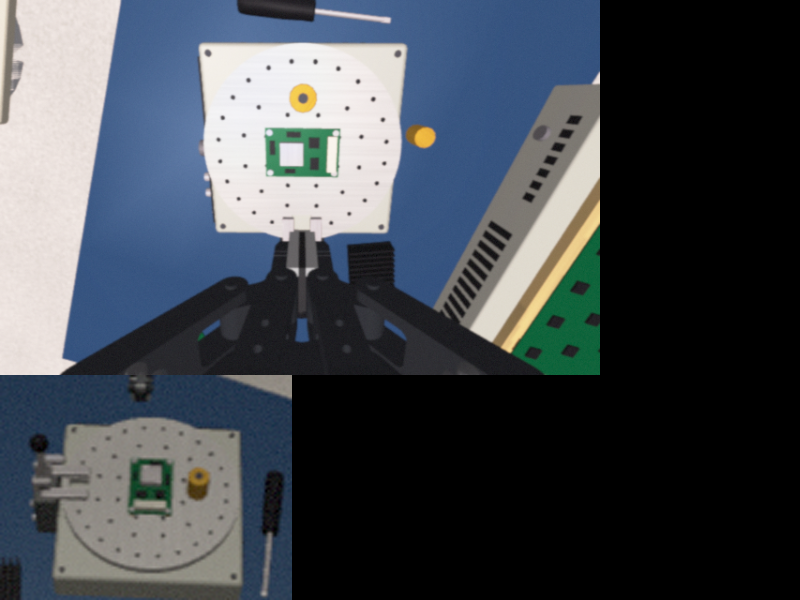

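The plate stands still. In the wrist view the weight is at (303,98), the board centre at (302.5,152) and square, the plate edges at 204/400 (mid 302), and the prongs at 289/316 (mid 302.5), so the alignment is within about 1 mm. Next I go outside the lever with shut fingers.

Call:
play_rows(
  motion=[
    {"fingers":1,"roll":0,"translation":[0,4,0]},
    {"fingers":1,"roll":0,"translation":[0,8,0]},
    {"fingers":1,"roll":0,"translation":[0,12,0]},
    {"fingers":1,"roll":0,"translation":[0,15.6,0]},
    {"fingers":1,"roll":0,"translation":[0,15.6,0]},
    {"fingers":1,"roll":0,"translation":[0,15.6,4]},
    {"fingers":1,"roll":0,"translation":[0,15.6,8]},
    {"fingers":1,"roll":0,"translation":[0,15.6,11.7]},
    {"fingers":1,"roll":0,"translation":[0,15.6,11.7]},
    {"fingers":1,"roll":0,"translation":[0,15.6,11.7]},
    {"fingers":1,"roll":0,"translation":[0,15.6,11.7]},
  ],
)

```text
clock: 29.08
eef_pos: [0.5618, -0.125, 0.1505]
tool_rot: [0.983, 0.181, 0.001, 0.0]
ft_force: [0.4, 0.4, -0.2]
grip_width: 0.0002
```

```bash
python3 - <<'E'
from workcell import bot
from h import *
o=bot.get_obs();print(o["clock"],H(o["eef_pos"]),o["eef_pos"],o["ft_force"])
for n in("scene","scene","wrist"):
    t=bot.get_obs()["clock"];c=bot.camera(n);print(round(t,2),n,weight(c));np.savez(n+"B.npz",**c)
E
```

```text
29.0833 [   3.4 -173. ] [ 0.56175639 -0.12500348  0.15053494] [ 0.42868256  0.3581448  -0.19073957]
29.08 scene [(np.int32(88), np.float64(2.8), np.float64(60.7), np.float64(87.4))]
29.13 scene [(np.int32(91), np.float64(2.8), np.float64(60.9), np.float64(87.4))]
29.18 wrist []
```

Call:
play_rows(
  motion=[
    {"fingers":1,"roll":0,"translation":[-0.3,-0.9,0.27]},
    {"fingers":1,"roll":0,"translation":[-0.3,-1.5,0.27]},
    {"fingers":1,"roll":0,"translation":[-0.3,-2.1,0.27]},
    {"fingers":1,"roll":0,"translation":[-0.3,-2.91,0.24]},
    {"fingers":1,"roll":0,"translation":[-0.3,-3.4,0.3]},
    {"fingers":1,"roll":0,"translation":[-0.3,-3.81,0.39]},
    {"fingers":1,"roll":0,"translation":[-0.3,-4.25,0.53]},
    {"fingers":1,"roll":0,"translation":[-0.3,-4.67,0.7]},
    {"fingers":1,"roll":0,"translation":[-0.3,-5.07,0.91]},
    {"fingers":1,"roll":0,"translation":[-0.3,-5.46,1.15]},
    {"fingers":1,"roll":0,"translation":[-0.3,-5.82,1.42]},
    {"fingers":1,"roll":0,"translation":[-0.3,-6.16,1.73]},
    {"fingers":1,"roll":0,"translation":[-0.3,-6.46,2.06]},
    {"fingers":1,"roll":0,"translation":[-0.3,-6.75,2.42]},
    {"fingers":1,"roll":0,"translation":[-0.3,-7.0,2.8]},
    {"fingers":1,"roll":0,"translation":[-0.3,-7.22,3.2]},
    {"fingers":1,"roll":0,"translation":[-0.3,-7.43,3.7]},
    {"fingers":1,"roll":0,"translation":[-0.3,-7.43,3.7]},
  ],
)

```text
clock: 30.73
eef_pos: [0.5303, -0.0566, 0.1103]
tool_rot: [0.984, 0.181, -0.001, -0.0]
ft_force: [-0.4, 0.8, 0.2]
grip_width: 0.0
```

```bash
cat >> h.py <<'E'
def knob(c):
    # dark blob near the lever's swing plane
    g=c["pixels"].max(2);out=[]
    for th in range(-10,110,2):
        p=np.r_[C+yh*(-.137+.074*np.cos(np.radians(th))),.109+.074*np.sin(np.radians(th))]
        u,v=proj(c,p).round().astype(int);out.append((th,int(np.median(g[v-1:v+2,u-1:u+2]))))
    return out
E
python3 - <<'E'
from workcell import bot
from h import *
o=bot.get_obs();print(o["clock"],H(o["eef_pos"]),o["eef_pos"],o["ft_force"])
for n in("scene","side"):
    c=bot.camera(n);print(n,weight(c));np.savez(n+"C.npz",**c);print(knob(c))
E
```

```text
30.7333 [ -2.2 -97.9] [ 0.53034835 -0.05656958  0.11025598] [-0.3948936   0.75792004  0.16714636]
scene [(np.int32(89), np.float64(3.2), np.float64(61.0), np.float64(87.0))]
[(-10, 140), (-8, 139), (-6, 139), (-4, 133), (-2, 133), (0, 73), (2, 73), (4, 23), (6, 23), (8, 19), (10, 19), (12, 19), (14, 19), (16, 23), (18, 23), (20, 28), (22, 21), (24, 36), (26, 36), (28, 97), (30, 97), (32, 140), (34, 140), (36, 142), (38, 142), (40, 141), (42, 127), (44, 127), (46, 64), (48, 32), (50, 32), (52, 26), (54, 30), (56, 36), (58, 36), (60, 60), (62, 67), (64, 50), (66, 46), (68, 28), (70, 28), (72, 49), (74, 44), (76, 74), (78, 81), (80, 82), (82, 81), (84, 80), (86, 80), (88, 81), (90, 81), (92, 81), (94, 81), (96, 82), (98, 82), (100, 82), (102, 82), (104, 82), (106, 82), (108, 82)]
side [(np.int32(51), np.float64(-0.8), np.float64(57.9), np.float64(90.8))]
[(-10, 216), (-8, 215), (-6, 215), (-4, 209), (-2, 209), (0, 156), (2, 156), (4, 86), (6, 86), (8, 51), (10, 51), (12, 43), (14, 43), (16, 41), (18, 43), (20, 43), (22, 43), (24, 59), (26, 58), (28, 58), (30, 82), (32, 60), (34, 60), (36, 60), (38, 59), (40, 59), (42, 59), (44, 50), (46, 50), (48, 47), (50, 47), (52, 45), (54, 45), (56, 45), (58, 41), (60, 41), (62, 41), (64, 43), (66, 43), (68, 63), (70, 63), (72, 130), (74, 130), (76, 173), (78, 206), (80, 211), (82, 211), (84, 211), (86, 204), (88, 213), (90, 213), (92, 216), (94, 215), (96, 214), (98, 208), (100, 208), (102, 210), (104, 210), (106, 214), (108, 214)]
```

The knob shows at about 14° in the scene view, just as planned, and the plate hasn't moved. Pressing on down.

Call:
play_rows(
  motion=[
    {"fingers":1,"roll":0,"translation":[0.15,-0.05,0.2]},
    {"fingers":1,"roll":0,"translation":[0.15,-0.1,0.4]},
    {"fingers":1,"roll":0,"translation":[0.15,-0.15,0.6]},
    {"fingers":1,"roll":0,"translation":[0.15,-0.2,0.75]},
    {"fingers":1,"roll":0,"translation":[0.15,-0.2,0.9]},
    {"fingers":1,"roll":0,"translation":[0.15,-0.2,1.0]},
    {"fingers":1,"roll":0,"translation":[0.15,-0.2,1.1]},
    {"fingers":1,"roll":0,"translation":[0.15,-0.2,1.1]},
    {"fingers":1,"roll":0,"translation":[0.15,-0.2,1.1]},
  ],
)

```text
clock: 31.58
eef_pos: [0.5318, -0.0547, 0.1004]
tool_rot: [0.984, 0.18, -0.0, 0.0]
ft_force: [-0.5, 0.1, 0.5]
grip_width: -0.0004
```

```bash
python3 - <<'E'
from workcell import bot
from h import *
o=bot.get_obs();print(o["clock"],H(o["eef_pos"]),o["eef_pos"],o["ft_force"])
for n in("scene","side"):
    c=bot.camera(n);print(n,weight(c));np.savez(n+"D.npz",**c);print(knob(c)[:22])
E
```

```text
31.5833 [ -0.2 -96.7] [ 0.53184641 -0.05472386  0.10042961] [-0.51569446  0.11847186  0.50120129]
scene [(np.int32(88), np.float64(2.9), np.float64(61.2), np.float64(87.3))]
[(-10, 98), (-8, 26), (-6, 26), (-4, 21), (-2, 21), (0, 20), (2, 20), (4, 21), (6, 21), (8, 25), (10, 25), (12, 28), (14, 28), (16, 47), (18, 47), (20, 101), (22, 126), (24, 140), (26, 140), (28, 141), (30, 141), (32, 141)]
side [(np.int32(49), np.float64(-1.0), np.float64(58.0), np.float64(91.0))]
[(-10, 208), (-8, 139), (-6, 139), (-4, 71), (-2, 71), (0, 41), (2, 41), (4, 40), (6, 40), (8, 42), (10, 42), (12, 50), (14, 50), (16, 54), (18, 82), (20, 82), (22, 82), (24, 97), (26, 97), (28, 97), (30, 123), (32, 85)]
```

The lever is at about 4°, below the 0.2 rad (11°) block, so the pin is in the hole. Going on until it meets the stop.

Call:
play_rows(
  motion=[
    {"fingers":1,"roll":0,"translation":[0,0,0.1]},
    {"fingers":1,"roll":0,"translation":[0,0,0.2]},
    {"fingers":1,"roll":0,"translation":[0,0,0.3]},
    {"fingers":1,"roll":0,"translation":[0,0,0.35]},
    {"fingers":1,"roll":0,"translation":[0,0,0.4]},
    {"fingers":1,"roll":0,"translation":[0,0,0.4]},
  ],
)

```text
clock: 32.18
eef_pos: [0.532, -0.0546, 0.0965]
tool_rot: [0.984, 0.181, -0.0, 0.0]
ft_force: [-0.6, 0.5, 0.3]
grip_width: 0.0001
```

```bash
python3 - <<'E'
from workcell import bot
from h import *
o=bot.get_obs();print(o["clock"],o["eef_pos"],o["ft_force"])
for n in("scene","side"):
    c=bot.camera(n);print(n,weight(c));print(knob(c)[:16])
E
```

```text
32.1833 [ 0.53204613 -0.05460137  0.09651563] [-0.6084166   0.46998593  0.27282361]
scene [(np.int32(88), np.float64(2.7), np.float64(60.8), np.float64(87.5))]
[(-10, 27), (-8, 21), (-6, 21), (-4, 19), (-2, 19), (0, 23), (2, 23), (4, 23), (6, 23), (8, 33), (10, 33), (12, 38), (14, 38), (16, 125), (18, 125), (20, 139)]
side [(np.int32(51), np.float64(-0.7), np.float64(58.0), np.float64(90.7))]
[(-10, 143), (-8, 71), (-6, 71), (-4, 40), (-2, 40), (0, 38), (2, 38), (4, 40), (6, 40), (8, 46), (10, 46), (12, 69), (14, 69), (16, 77), (18, 100), (20, 100)]
```

Call:
play_rows(
  motion=[
    {"fingers":1,"roll":0,"translation":[0,0,0.07]},
    {"fingers":1,"roll":0,"translation":[0,0,0.14]},
    {"fingers":1,"roll":0,"translation":[0,0,0.2]},
    {"fingers":1,"roll":0,"translation":[0,0,0.25]},
    {"fingers":1,"roll":0,"translation":[0,0,0.25]},
  ],
)

```text
clock: 32.7
eef_pos: [0.532, -0.0546, 0.0944]
tool_rot: [0.984, 0.181, 0.0, -0.0]
ft_force: [-0.5, 0.3, 3.2]
grip_width: -0.0002
```

```bash
python3 - <<'E'
from workcell import bot
from h import *
o=bot.get_obs();print(o["clock"],o["eef_pos"],o["ft_force"],o["ft_torque"])
for n in("scene","side"):
    c=bot.camera(n);print(n,weight(c));print(knob(c)[:16])
E
```

```text
32.7 [ 0.53202797 -0.05455789  0.0943534 ] [-0.5357105   0.31879692  3.191988  ] [0.1001896  0.29259989 0.00083935]
scene [(np.int32(89), np.float64(2.8), np.float64(60.7), np.float64(87.4))]
[(-10, 22), (-8, 16), (-6, 16), (-4, 22), (-2, 22), (0, 22), (2, 22), (4, 28), (6, 28), (8, 30), (10, 30), (12, 77), (14, 77), (16, 138), (18, 138), (20, 139)]
side [(np.int32(50), np.float64(-0.8), np.float64(58.2), np.float64(90.8))]
[(-10, 106), (-8, 52), (-6, 52), (-4, 43), (-2, 43), (0, 38), (2, 38), (4, 43), (6, 43), (8, 54), (10, 54), (12, 71), (14, 71), (16, 96), (18, 103), (20, 103)]
```

Call:
play_rows(
  motion=[
    {"fingers":1,"roll":0,"translation":[0,0,0.05]},
    {"fingers":1,"roll":0,"translation":[0,0,0.1]},
    {"fingers":1,"roll":0,"translation":[0,0,0.15]},
    {"fingers":1,"roll":0,"translation":[0,0,0.15]},
    {"fingers":1,"roll":0,"translation":[0,0,0.15]},
  ],
)

```text
clock: 33.22
eef_pos: [0.5321, -0.0545, 0.0942]
tool_rot: [0.984, 0.181, 0.001, 0.0]
ft_force: [-4.3, 1.0, 10.8]
grip_width: -0.0
```

The TCP has stopped at 94.2 mm while the force rises to 11 N, so the lever is on its stop. One slight further press, then lift straight off and look.

Call:
play_rows(
  motion=[
    {"fingers":1,"roll":0,"translation":[0,0,0.1]},
    {"fingers":1,"roll":0,"translation":[0,0,0.1]},
    {"fingers":1,"roll":0,"translation":[0,0,-0.5]},
    {"fingers":1,"roll":0,"translation":[0,0,-3]},
    {"fingers":1,"roll":0,"translation":[0,0,-7]},
    {"fingers":1,"roll":0,"translation":[0,0,-11]},
    {"fingers":1,"roll":0,"translation":[0,4,-14]},
    {"fingers":1,"roll":0,"translation":[0,8,-15]},
    {"fingers":1,"roll":0,"translation":[0,8,-15]},
    {"fingers":1,"roll":0,"translation":[0,8,-15]},
  ],
)

```text
clock: 34.05
eef_pos: [0.5618, -0.132, 0.2432]
tool_rot: [0.984, 0.179, 0.001, 0.001]
ft_force: [-0.1, 0.4, -0.8]
grip_width: 0.0001
```

```bash
python3 - <<'E'
from workcell import bot
from h import *
o=bot.get_obs();print(o["clock"],o["eef_pos"],o["ft_force"])
t=[]
for n in("scene","side","wrist"):
    c=bot.camera(n);print(n,weight(c))
    if n!="wrist":
        print([proj(c,np.r_[C+yh*(-.137+.074*np.cos(x)),.109+.074*np.sin(x)]).round(1).tolist() for x in(0,.2)])
        g=c["pixels"].max(2);u,v=proj(c,np.r_[C-yh*.063,.109]).round().astype(int)
        m=np.zeros_like(g);m[v-8:v+9,u-8:u+9]=(g[v-8:v+9,u-8:u+9]<75)*255
        k,l,s,ce=cv2.connectedComponentsWithStats(m);print("knob blob",s[1:].tolist(),ce[1:].round(1).tolist())
    a=c["pixels"][:,:,::-1]
    t.append(cv2.resize(a,(480,300)) if n=="wrist" else cv2.resize(a[v-40:v+40,u-52:u+52],(390,300),interpolation=cv2.INTER_CUBIC))
O=np.zeros((600,780,3),np.uint8);O[:300,:390]=t[0];O[:300,390:]=t[1];O[300:,:480]=t[2];cv2.imwrite("pics/cE.png",O)
E
```

```text
34.05 [ 0.5618006  -0.13201654  0.24315864] [-0.0703299   0.43371159 -0.82088855]
scene [(np.int32(90), np.float64(2.7), np.float64(60.8), np.float64(87.5))]
[[314.5, 180.2], [313.9, 177.4]]
knob blob [[312, 177, 7, 8, 44]] [[314.9, 180.8]]
side [(np.int32(49), np.float64(-1.0), np.float64(58.0), np.float64(91.0))]
[[320.9, 201.0], [321.3, 198.5]]
knob blob [[313, 193, 3, 2, 6], [319, 199, 5, 5, 17]] [[314.0, 193.5], [321.0, 201.0]]
wrist []
```

View pics/cE.png

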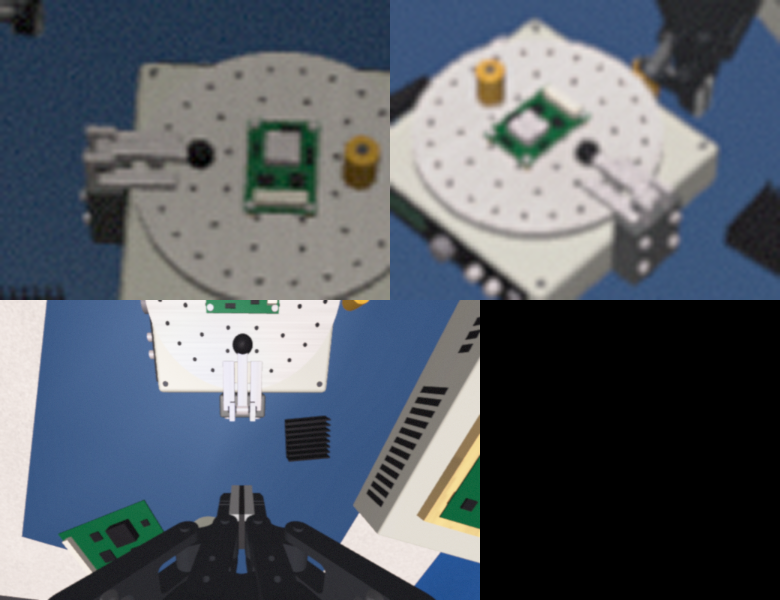

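The lever lies level in the fork. The knob blobs at (314.9,180.8) in the scene view and (321,201) in the side view match the 0 rad predictions of (314.5,180.2) and (320.9,201.0). The robot is clear, so I'm handing in.

```bash
python3 -c "
from workcell import bot
print(bot.job_done())"
```

```text
the job is handed in; nothing more can be done
None
```

The hand-spin check is done and handed in at about 34 s of the 66 s allowed. The plate is locked, with the pin home in the hole.

- **Spin:** I pushed the plate round by the brass weight to about 2.0 rad/s, a turn in about 3.1 s. It then ran free and untouched for about 9.5 s, still turning at about 1.75 rad/s at the end.
- **Stopping:** I caught the weight between the jaws and stopped the plate. My first release was too quick and left it creeping at about 17°/s. I caught it again, carried it back opposite the slot, nudged it twice and opened slowly.
- **Standing still:** Left to itself, it stood still in repeated views over more than a second. The weight, the board and the fork's midline lined up to about 1 mm.
- **Lock:** I swung the lever down with shut fingers until it met its stop. The force rose to about 11 N with no further travel. After I lifted off, the knob was within 1 pixel of its 0 rad position in both fixed views.

**Checks that disagreed:**
- **Finger length:** The shut fingertips stand roughly 13–20 mm behind the reported TCP, not 14 mm ahead as stated. My first push passed over the weight because of this, and I corrected for it.
- **Plate angle by camera:** The fixed cameras put the weight at 87.5° and 91°, against 89.9° from the wrist camera. I trusted the wrist view and the fork's midline, and the pin going home agrees with them.

In the pictures, nothing but the plate's weight and the lever was touched and the bystanders look undisturbed; I didn't measure their positions.

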